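Open the squeeze-tab lid of the nozzle tub

TASK

Open the tub of icing nozzles: squeeze the two upright tabs of its lid together, keep squeezing while you turn the lid anticlockwise (seen from above) until you feel it come up against its stop, then lift it off and set it down gently, right way up, wholly on the empty napkin. Do not force the lid against the stop or the tub, which would wrench the tub round in its holder, and leave everything else on the table where it is.

Things in the scene. Friction and masses are not known exactly. Their poses are not given: they have to be found in the camera images.
- holder: Wooden base 130 x 130 x 16 mm screwed to the table, carrying an upright aluminium tub (94 mm outside, rim 78 mm above the table; on its rim at +y and at -y a fork of two posts 9 mm tall). Origin: centre of the base's underside, on the tub's axis; z up; x, y along the base's edges. Fixed.
- tub (a joint): Twist of the tub in its holder, rad, 0 at rest, positive anticlockwise from above. It sits in rubber and gives like a spring of 3 N m per rad; from 0.1 rad (0.3 N m) it counts as wrenched. Friction of the lid alone twists it by up to about 0.02 rad.
- lid_grip (a point): Grasp centre of the white lid: on its axis between the two upright tabs, 45 mm above its underside (110 mm above the table at the start). z up; tabs at +y and -y, squeezed along y. Each tab is a plate 24 mm wide, 5 mm thick, 54 mm over both outer faces (40 squeezed home), top 58 mm above the underside. Fingertips clear tub and latches down to 24 mm above the underside.
- tab_a (a joint): Tab at the lid's +y side: travel inward, m; 0 at rest, 0.007 squeezed home; its tooth is clear of the fork beyond 0.0045. The spring needs 3 N to start and 9 N at the end. Both tabs spring back when let go.
- tab_b (a joint): Tab at the lid's -y side, likewise. (Closing fingers that swing forward may also press the lid down on its ledge; raising the hand a little takes that load off.)
- napkin_mid (a point): Middle of the top face of the empty white paper napkin, 150 x 150 mm and 2 mm thick, lying flat and fixed on the table; x and y along its edges, z up. The other napkin, of the same kind, has a biscuit on it.
- lid: The lid, about 160 g; origin at the centre of its flat underside, axes as lid_grip. A plug 64 mm across, 10 mm thick, on a ledge 65 mm above the table, with 2 mm sideways play in the tub; two lugs at +x and -x reach 40 mm from the axis. Locked at the start with its y along the holder's y within 0.02 rad: the tabs' teeth sit in the forks.
- cookie: Star-shaped brown biscuit, 60 mm across, 9 mm thick, on the middle of the other napkin. Leave alone. Origin: centre of its underside.
- glass: Drinking glass, 68 mm across, 100 mm tall. Leave alone. Origin: centre of its underside.
- spoon: Steel spoon 160 mm long, lying. Leave alone.
- cutter: Round steel biscuit cutter 68 mm across, 25 mm tall. Leave alone. Origin: centre of its underside.
- icing: White bottle, 54 mm across, 130 mm tall. Leave alone. Origin: centre of its underside.
- bowl: White bowl, 120 mm across, 50 mm tall. Leave alone. Origin: centre of its underside.
- jar: Glass jar with a metal cap, 68 mm across, 85 mm tall. Leave alone. Origin: centre of its underside.
- mouth (a point): Middle of the tub's mouth, at rim height, on the axis about which the lid turns. With both teeth clear of the forks the lid turns freely anticlockwise by 0.6 to 1.3 rad (unknown beforehand) to a hard stop, felt as a resisting moment; there its lugs lie under gaps in the mouth. It lifts straight out at the stop or up to 0.06 rad short of it, not elsewhere.
- napkin_a: The same napkin; origin at the middle of its underside.
Mind the look-alikes: they are no part of the job. Leave any orange or red look-alike of the lid alone.

How it is judged:
On the way:
1. the lid, still in the tub, has been turned by more than 0.5 rad with both tabs squeezed (value of joint each of tab_a, tab_b above 0.003 m and angle between the y axis of lid and the y axis of holder, either way round above 0.5 rad and z of lid in the frame of holder below 0.072 m and horizontal distance between lid and holder below 0.006 m), for 0.1 s.
At the end, for the whole second after the job is handed in: The lid stands flat on the empty napkin, right way up (within 0.1 rad), its centre within 40 mm of the napkin's middle along each edge direction, at rest and let go (x of lid in the frame of napkin_mid between -0.04 and 0.04 m and y of lid in the frame of napkin_mid between -0.04 and 0.04 m and z of lid in the frame of napkin_mid between -0.003 and 0.004 m and angle between the z axis of lid and the z axis of napkin_mid, either way round below 0.1 rad and angle between lid's own z axis and vertical below 0.1 rad and linear speed of lid below 0.02 m/s); the robot touches nothing.
It fails at once if the tub is wrenched round in its holder by more than 0.1 rad (value of joint tub above 0.1 rad or value of joint tub below -0.1 rad).
It fails at once if the lid is forced against the tub with more than 45 N (contact force between lid and holder above 45 N).
It fails at once if the lid is banged or pressed on the napkin with more than 40 N (contact force between lid and napkin_a above 40 N).
It fails at once if something else on the table is shifted by more than 20 mm (distance of any of cookie, glass, spoon, cutter, icing, bowl, jar from where it was at the start of the episode above 0.02 m).
It also fails if it takes over 67 s, if anything falls off the work surface, if the arm or the gripper's body presses on something with over 40 N, if the wrist force passes 120 N, or if a joint passes its speed limit or range.

ROBOT

A 7-joint arm with a two-finger parallel gripper is mounted at the origin on the work surface. World frame = base frame: x ahead of the robot, y to its left, z up, the work surface at z = 0. Lengths are in m, angles in rad, forces in N, time in s.
With the tool pointing down it reaches from about 0.4 to 0.9 m from the base axis. Payload 5.5 kg.
Tool frame: the origin (TCP) lies at the centre of the arm's flange, where the gripper is bolted on; the fingertips stand 173 mm ahead of it and the grasp point (between the pads) lies 155 mm ahead of it; z points along the fingers, y is the line along which they close (so a half turn about z gives the same grasp; the last joint's range is limited). The gripper opens to 85 mm and grips with 20 to 120 N. Pads are 22 mm wide; open, the fingers measure 114 mm over their backs; the gripper's body (76 mm by 85 mm) begins 54 mm behind the grasp point. The pads swing forward as they close: fully open they stand 13 mm farther back than shut.
Start: joints at [1.553, 0.501, -0.427, 1.55, 0.221, 1.138, -0.21], TCP at [0.18, -0.625, 0.405] pointing down, gripper open.
Joint ranges: [-2.88, 2.88], [-0.31, 2.03], [-1.54, 1.56], [0.2, 2.42], [-1.41, 4.55], [0.19, 2.02], [-2.57, 2.57]. Speed limits (rad/s): [2.57, 2.57, 3.14, 3.14, 3.14, 3.14, 3.14].

INTERFACE

Orientations are given as a rotation vector (axis times angle).
In Python, from plant import arm, vision, spotter gives the robot as it stands. The module is installed in compiled form; this text tells all that it offers.
- The arm moves only by the tool play_rows, never from a script. Its argument "increments" is a list of rows, each a list of 5 numbers: the shift along the tool's x, y, z in cm, then the turn about the tool's z in units of 5 degrees (1.0 is 5 degrees), then the finger opening in cm, from 0 to 8.54. A call has exactly 10 rows; each row is the pose to reach, as a shift and turn from the pose commanded when the call began, along the tool's axes at that moment; what a row does not reach only later rows make up. A row lasts 1/8 s, in which the tool goes at most 62.5 mm and 10.7 degrees, less where a joint would pass 70% of its speed; a pose out of reach is approached as far as the arm can. A call with a gripper value outside its range is refused whole. The fingers move at their own pace and stop on an object; the grip force is fixed at half the most. Time passes only in rows, so rows that repeat a pose let the fingers close, or fill a call up. It gives the time, the measured TCP pose, the force, the opening and the grip force at its end, in the units of the state.
- arm.get_obs(): the state, without advancing time (a new reading comes with each control period).
- vision.grab_frame(name): name is "scene" or "top" or "wrist"; returns a dict with "img" (384x512x3 uint8, red, green, blue), "depth" (384x512 float32, m along the optical axis (not along the pixel's ray), 0 where there is no reading), "fovy" (degrees; the focal length in pixels is half the picture's height over the tangent of half this angle, whatever the lens; pixels are square), "cx", "cy" (the principal point, pixels), "distortion" ([k1, k2, p1, p2, k3] as OpenCV has them; the pictures are not rectified), "world_to_cam" (4x4, takes a point from world to camera coordinates). Camera axes: x right, y down, z forward; pixel columns grow to the right and rows downward; lengths in m; the calibration is good to about 2 mm. A picture is of the moment at which its call begins.
- arm.sign_off(): hands the job in; it is judged then, once.
Trained networks look in a picture, given as the dict that the camera call returned (one of the last four; its "shot" number tells which), for a name from the list of things; names that differ only in an ending like _2 or _b are one class to them, and where a whole thing is asked for, a point or a joint stands for the part that bears it (a point fixed in the world has none). Each returns a list of dicts, best first, with "p" (0 to 1); they miss things now and then, are a little off and sometimes report something else, mostly with a low value. They report only what shows in the picture. A call takes as long as a camera call. They do not tell look-alikes from the thing itself.
- spotter.boxes_of(thing, picture): "rect" ([left, top, width, height] as shares, 0 to 1, of the picture: columns of its width, rows of its height, round what is visible of it).
The state is a dict: "time_s": time; "qpos": joint angles; "joint_vel": joint speeds; "effort": joint torques, N m; "ee_pos": TCP position; "orientation": TCP orientation; "ft_force": force on the tool from outside, world axes, zero at the start; "torque": the same for the moment, N m; "grip_width": opening from 0.0 (shut) to 1.0 (fully open); "gripper_force": force on a finger pad.
Only numpy, scipy, OpenCV 4.12 (cv2) and the standard library are available. Lean on these libraries where they do the work, as an engineer would, in place of code of your own. Each camera call takes 0.05 s, during which the arm holds its last target. There are 200 camera calls.

## Working session

There is one attempt and no reset: what is moved stays moved. The work goes in short steps, Python scripts to look and compute and a tool call to move; the robot and the scene stay as the last step left them, time stands still between calls to the robot, and variables do not carry over. Pictures are saved under pics/ and viewed, at most 10 in all, crops included, and the job is handed in when it is done.

Besides the shell and the picture viewer there is one more tool, called as a command line: name --pt "numbers of a row" for each row, then --argument value for the rest. play_rows: Moves the arm, as the interface text tells. Its arguments: {"type":"object","properties":{"increments":{"type":"array"}},"required":["increments"]}

```bash
mkdir -p pics
cat > h.py <<'E'
import numpy as np, cv2
from plant import arm, vision, spotter
def K(f):
    h=f["img"].shape[0]; F=h/2/np.tan(np.radians(f["fovy"])/2)
    return np.array([[F,0,f["cx"]],[0,F,f["cy"]],[0,0,1.]])
def cloud(f):
    h,w=f["depth"].shape
    u,v=np.meshgrid(np.arange(w),np.arange(h))
    p=cv2.undistortPoints(np.stack([u,v],-1).reshape(-1,1,2).astype(np.float64),K(f),np.array(f["distortion"],float)).reshape(h,w,2)
    d=f["depth"].astype(float)
    c=np.stack([p[...,0]*d,p[...,1]*d,d],-1)
    T=np.linalg.inv(np.array(f["world_to_cam"]))
    P=c@T[:3,:3].T+T[:3,3]; P[d==0]=np.nan
    return P
def save(n,img): cv2.imwrite(f"pics/{n}.png",cv2.cvtColor(img,cv2.COLOR_RGB2BGR))
E
python3 - <<'E'
from h import *
o=arm.get_obs(); print({k:np.round(v,3) for k,v in o.items()})
ims=[]
for n in ["top","scene"]:
    f=vision.grab_frame(n); P=cloud(f); ims.append(f["img"])
    for t in ["lid","holder","napkin_a","cookie","glass","spoon","cutter","icing","bowl","jar"]:
        for b in spotter.boxes_of(t,f)[:3]:
            r=np.array(b["rect"])*[512,384,512,384]; c=(r[:2]+r[2:]/2).astype(int)
            print(n,t,round(b["p"],2),r.round(),np.round(P[min(c[1],383),min(c[0],511)],3))
    save(n,f["img"]); np.savez(n,P=P,img=f["img"])
E
```

```text
{'time_s': np.float64(0.0), 'qpos': array([ 1.553,  0.502, -0.427,  1.551,  0.221,  1.138, -0.21 ]), 'joint_vel': array([ 0.   ,  0.   , -0.001, -0.   ,  0.001, -0.001,  0.   ]), 'effort': array([ 1.0000e-03, -5.6951e+01, -5.8160e+00, -2.8094e+01,  1.0000e-02,
        1.2000e-02, -0.0000e+00]), 'ee_pos': array([ 0.18 , -0.624,  0.404]), 'orientation': array([-3.109, -0.439,  0.   ]), 'ft_force': array([ 0.34 , -0.595,  0.787]), 'torque': array([-0.022,  0.049, -0.016]), 'gripper_force': np.float64(0.0), 'grip_width': np.float64(1.001)}
top lid 0.97 [141. 251.  32.  29.] [0.36  0.288 0.026]
top lid 0.85 [258. 138.  28.  35.] [ 0.653 -0.006  0.025]
top lid 0.83 [101. 235.  30.  37.] [0.389 0.399 0.015]
top holder 0.97 [222. 182.  59.  67.] [0.484 0.049 0.093]
top napkin_a 0.61 [332. 172.  60.  55.] [ 0.539 -0.251  0.002]
top cookie 0.79 [152. 198.  24.  22.] [0.508 0.282 0.014]
top glass 0.77 [216. 101.  25.  34.] [0.762 0.115 0.009]
top glass 0.55 [344. 111.  33.  32.] [ 0.717 -0.229  0.083]
top spoon 0.75 [197. 238.  25.  64.] [ 0.348  0.158 -0.001]
top spoon 0.39 [348. 111.  32.  33
[... 577 characters left out ...]
. 180.  60.  22.] [0.354 0.145 0.018]
scene cookie 0.74 [308. 248.  30.  27.] [0.513 0.287 0.01 ]
scene glass 0.64 [176. 212.  32.  52.] [0.732 0.085 0.025]
scene glass 0.25 [173. 120.  61.  36.] [ 0.536 -0.247  0.001]
scene spoon 0.86 [307. 182.  57.  19.] [0.356 0.147 0.017]
scene cutter 0.81 [257. 123.  26.  22.] [ 0.349 -0.159 -0.002]
scene cutter 0.74 [255. 159.  39.  43.] [0.502 0.074 0.08 ]
scene cutter 0.23 [175. 215.  35.  48.] [0.732 0.085 0.025]
scene icing 0.59 [139. 155.  29.  48.] [ 0.744 -0.085  0.081]
scene bowl 0.95 [200. 270.  56.  61.] [0.733 0.25  0.004]
scene jar 0.83 [125. 136.  30.  36.] [ 0.736 -0.216  0.06 ]
scene jar 0.64 [168. 116.  65.  45.] [ 0.542 -0.249  0.002]
```

Run:
```python
from h import *
a=cv2.imread("pics/top.png");b=cv2.imread("pics/scene.png")
c=cv2.resize(a[90:320,90:400],None,fx=2.5,fy=2.5,interpolation=cv2.INTER_CUBIC); cv2.imwrite("pics/topc.png",c)
d=cv2.resize(a[172:260,205:300],None,fx=6,fy=6,interpolation=cv2.INTER_CUBIC); cv2.imwrite("pics/lid.png",d)
z=np.load("top.npz");P=z["P"]
# holder base (z ~16mm) fit & napkin fit
def rect(m,name):
    p=P[m][:,:2]; r=cv2.minAreaRect((p*1000).astype(np.float32)); print(name,m.sum(),np.round(r[0],1),np.round(r[1],1),round(r[2],1))
x,y,zz=P[...,0],P[...,1],P[...,2]
near=lambda cx,cy,R:(np.hypot(x-cx,y-cy)<R)
m=near(.49,.05,.11)&(zz>.01)&(zz<.022); rect(m,"base")
m=near(.49,.05,.11)&(zz>.07)&(zz<.085); rect(m,"rim")
m=near(.49,.05,.11)&(zz>.112); rect(m,"tabs")
p=P[m]; print(np.round(p*1000))
im=z["img"].astype(int)
m=near(.539,-.25,.13)&(zz<.01)&(im.min(-1)>185); rect(m,"nap")
```

```text
base 1271 [471.6  55.2] [130.1 168.6] 69.7
rim 857 [489.4  48.1] [92.1 91.8] 0.9
tabs 47 [489.3  48.5] [53.8 23.4] 68.5
[[509.  69. 124.]
 [509.  66. 123.]
 [506.  69. 124.]
 [507.  66. 122.]
 [504.  71. 122.]
 [504.  69. 123.]
 [504.  66. 122.]
 [502.  71. 124.]
 [502.  69. 122.]
 [499.  73. 123.]
 [499.  71. 124.]
 [499.  69. 123.]
 [497.  73. 123.]
 [497.  71. 126.]
 [498.  69. 115.]
 [494.  73. 123.]
 [494.  71. 124.]
 [492.  76. 124.]
 [492.  73. 125.]
 [493.  71. 120.]
 [490.  76. 126.]
 [490.  73. 125.]
 [490.  24. 122.]
 [490.  22. 126.]
 [487.  76. 124.]
 [487.  73. 124.]
 [488.  24. 125.]
 [488.  22. 125.]
 [486.  26. 122.]
 [485.  24. 124.]
 [486.  21. 122.]
 [483.  26. 124.]
 [483.  24. 123.]
 [481.  26. 122.]
 [481.  24. 124.]
 [478.  29. 124.]
 [478.  26. 125.]
 [479.  24. 118.]
 [476.  28. 123.]
 [476.  26. 123.]
 [474.  31. 122.]
 [474.  28. 124.]
 [474.  26. 123.]
 [471.  31. 127.]
 [471.  28. 122.]
 [470.  31. 115.]
 [469.  29. 125.]]
nap 2991 [ 541.8 -255.1] [151.8 149.7] 88.1
```

View pics/topc.png

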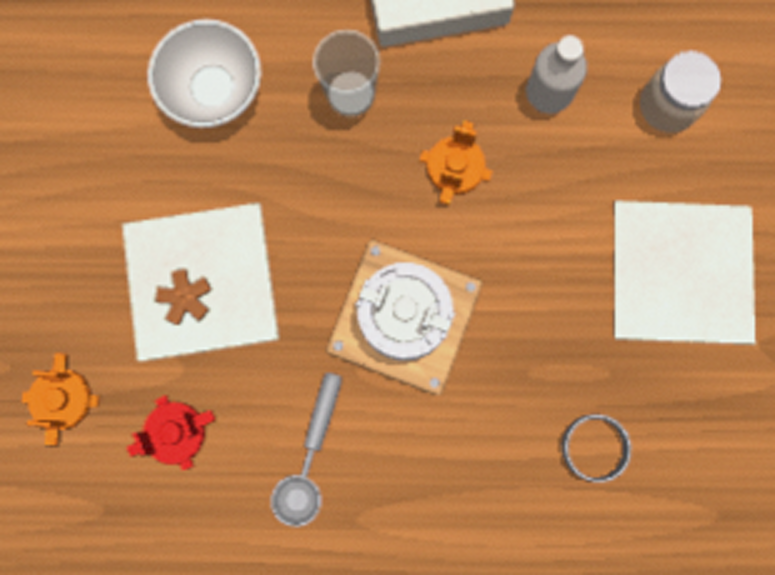

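View pics/lid.png

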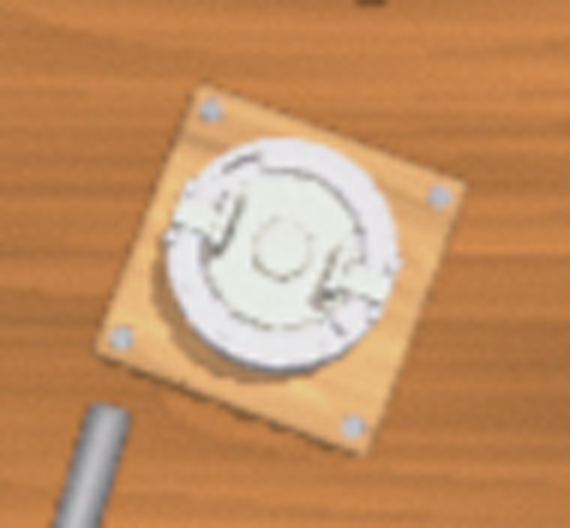

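The real lid is the white one at crop pixel (405,307), sitting in the tub on the wooden base. The orange ones at (457,162) and (58,400) and the red one at (172,432) are look-alikes on the table. The empty napkin is at (684,272), and the biscuit's napkin is at (200,282). The enlarged crop confirms the white lid, with tabs at (205,215) and (355,285).

play_rows --pt "4 -4.6 0 0.7 8.5" --pt "8 -9.2 0 1.4 8.5" --pt "12 -13.8 0 2.1 8.5" --pt "16 -18.4 0 2.8 8.5" --pt "20 -23 0 3.5 8.5" --pt "24 -27.6 0 4.2 8.5" --pt "28 -32.2 0 4.9 8.5" --pt "32 -36.8 0 5.6 8.5" --pt "36 -41.4 0 6.3 8.5" --pt "40 -46 0 7.3 8.5"

```text
time_s: 2.35
ee_pos: [0.4375, -0.0699, 0.4053]
orientation: [3.09, -0.561, 0.002]
ft_force: [1.7, -1.2, 0.9]
grip_width: 0.998
gripper_force: 0.0
```

```bash
cat >> h.py <<'E'
from scipy.spatial.transform import Rotation as R
def st(tx=None,ty=None,tz=None,yaw=None):
    o=arm.get_obs(); r=R.from_rotvec(o["orientation"]); M=r.as_matrix()
    ya=np.degrees(np.arctan2(M[1,1],M[0,1]))
    print("t",round(o["time_s"],2),"pos",np.round(o["ee_pos"],4),"yaw_y",round(ya,2),"zax",np.round(M[:,2],3),"q",np.round(o["qpos"],2),"F",np.round(o["ft_force"],1),"T",np.round(o["torque"],2),"w",round(o["grip_width"],3),round(o["gripper_force"],1))
    if tx is not None:
        d=M.T@(np.array([tx,ty,tz])-o["ee_pos"])*100
        t=-((yaw-ya+90)%180-90)/5
        print("shift cm",np.round(d,2),"turn",np.round(t,2))
E
python3 -c "
from h import *
st(.4893,.0485,.405,69.3)"
```

```text
t 2.35 pos [ 0.4375 -0.0699  0.4053] yaw_y -110.59 zax [ 0.001 -0.001 -1.   ] q [ 0.82  0.15 -0.77  2.04  0.13  1.   -1.95] F [ 1.7 -1.2  0.9] T [-0.07 -0.11 -0.02] w 0.998 0.0
shift cm [  0.68 -12.9    0.02] turn 0.02
```

play_rows --pt "0.2 -4 0 0 8.5" --pt "0.4 -9 1 0 8.5" --pt "0.7 -12.9 2 0 8.5" --pt "0.7 -12.9 4 0 8.5" --pt "0.7 -12.9 5 0 8.5" --pt "0.7 -12.9 5 0 8.5" --pt "0.7 -12.9 5 0 8.5" --pt "0.7 -12.9 5 0 8.5" --pt "0.7 -12.9 5 0 8.5" --pt "0.7 -12.9 5 0 8.5"

```text
time_s: 3.6
ee_pos: [0.4886, 0.0467, 0.355]
orientation: [3.092, -0.557, 0.001]
ft_force: [-0.6, -0.2, 0.3]
grip_width: 0.994
gripper_force: 0.0
```

Run:
```python
from h import *
st(.4893,.0485,.355,69.3)
f=vision.grab_frame("wrist"); P=cloud(f); save("w1",f["img"])
np.savez("w1",P=P,img=f["img"])
x,y,z=P[...,0],P[...,1],P[...,2]
n=np.hypot(x-.489,y-.048)<.06
for lo,hi,nm in [(.114,.135,"tabs"),(.074,.083,"rim"),(.084,.095,"posts")]:
    m=n&(z>lo)&(z<hi); 
    if m.sum()<20: print(nm,m.sum());continue
    r=cv2.minAreaRect((P[m][:,:2]*1000).astype(np.float32)); print(nm,m.sum(),np.round(r[0],1),np.round(r[1],1),round(r[2],1),np.median(z[m]))
```

```text
t 3.6 pos [0.4886 0.0467 0.355 ] yaw_y -110.43 zax [ 0.001 -0.    -1.   ] q [ 0.53  0.35 -0.8   1.98  0.31  0.94 -2.35] F [-0.6 -0.2  0.3] T [0.04 0.04 0.01] w 0.994 0.0
shift cm [ 0.  -0.2 -0. ] turn 0.05
tabs 561 [489.9  48.8] [54.2 24.1] 68.7 0.12282083519772247
rim 6610 [489.5  49.4] [93.  95.1] 67.9 0.0783336879486429
posts 1483 [489.6  49. ] [93.9 28.2] 69.5 0.08772657473963635
```

View pics/w1.png

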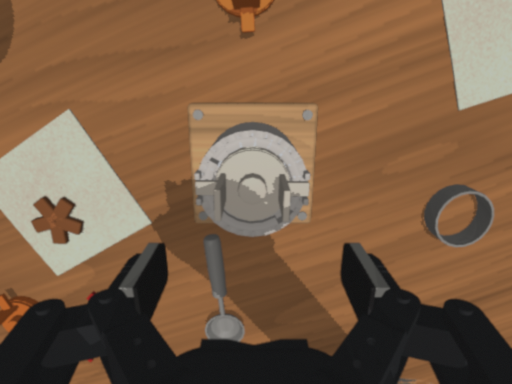

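The wrist view shows the white lid in the tub with its tabs at (221,193) and (285,193), and the fingers lined up along the tabs. I'll go down now.

play_rows --pt "0 -0.2 2 0.1 8.5" --pt "0 -0.2 4 0.1 8.5" --pt "0 -0.2 5.5 0.1 8.5" --pt "0 -0.2 6.5 0.1 8.5" --pt "0 -0.2 7.5 0.1 8.5" --pt "0 -0.2 8.3 0.1 8.0" --pt "0 -0.2 9 0.1 7.5" --pt "0 -0.2 9 0.1 7" --pt "0 -0.2 9 0.1 6.5" --pt "0 -0.2 9 0.1 6.2"

```text
time_s: 4.9
ee_pos: [0.4894, 0.0487, 0.2651]
orientation: [-3.089, 0.57, -0.001]
ft_force: [-0.8, -0.3, 0.7]
grip_width: 0.727
gripper_force: 0.0
```

```bash
python3 -c "
from h import *
st(.4896,.0490,.265,69.1)"
```

```text
t 4.9 pos [0.4894 0.0487 0.2651] yaw_y -110.91 zax [ 0.001 -0.    -1.   ] q [ 0.42  0.48 -0.7   2.05  0.45  0.76 -2.49] F [-0.8 -0.3  0.7] T [0.02 0.04 0.  ] w 0.727 0.0
shift cm [ 0.   -0.04  0.01] turn -0.0
```

play_rows --pt "0 0 0 0 5.9" --pt "0 0 0 0 5.6" --pt "0 0 0 0 5.3" --pt "0 0 -0.05 0 5.0" --pt "0 0 -0.1 0 4.7" --pt "0 0 -0.1 0 4.5" --pt "0 0 -0.15 0 4.3" --pt "0 0 -0.15 0 4.2" --pt "0 0 -0.15 0 4.2" --pt "0 0 -0.15 0 4.2"

```text
time_s: 6.15
ee_pos: [0.4893, 0.0487, 0.2663]
orientation: [-3.089, 0.57, -0.0]
ft_force: [-1.2, 0.6, 4.1]
grip_width: 0.494
gripper_force: 7.8
```

```bash
python3 -c "
from h import *
st()"
```

```text
t 6.15 pos [0.4893 0.0487 0.2663] yaw_y -110.9 zax [ 0.  0. -1.] q [ 0.42  0.48 -0.7   2.04  0.45  0.77 -2.48] F [-1.2  0.6  4.1] T [ 0.1   0.13 -0.02] w 0.494 7.8
```

play_rows --pt "0 0 0 0 4.1" --pt "0 0 0 0 4.0" --pt "0 0 -0.05 0 3.9" --pt "0 0 -0.05 0 3.9" --pt "0 0 -0.05 0 3.9" --pt "0 0 -0.05 -0.2 3.9" --pt "0 0 -0.05 -0.4 3.9" --pt "0 0 -0.05 -0.6 3.9" --pt "0 0 -0.05 -0.8 3.9" --pt "0 0 -0.05 -0.8 3.9"

```text
time_s: 7.4
ee_pos: [0.4893, 0.0486, 0.2668]
orientation: [-3.108, 0.461, -0.0]
ft_force: [0.4, 0.7, 4.9]
grip_width: 0.461
gripper_force: 12.4
```

```bash
python3 -c "
from h import *
st()"
```

```text
t 7.4 pos [0.4893 0.0486 0.2668] yaw_y -106.87 zax [ 0.  0. -1.] q [ 0.44  0.49 -0.72  2.04  0.46  0.77 -2.42] F [0.4 0.7 4.9] T [ 0.04 -0.02 -0.05] w 0.461 12.4
```

play_rows --pt "0 0 0 -0.6 3.9" --pt "0 0 0 -1.2 3.9" --pt "0 0 0 -1.8 3.9" --pt "0 0 0 -2.4 3.9" --pt "0 0 0 -3 3.9" --pt "0 0 0 -3.6 3.9" --pt "0 0 0 -4.2 3.9" --pt "0 0 0 -4.7 3.9" --pt "0 0 0 -5.2 3.9" --pt "0 0 0 -5.2 3.9"

```text
time_s: 8.65
ee_pos: [0.4893, 0.0486, 0.2668]
orientation: [-3.132, -0.25, -0.0]
ft_force: [-0.3, 0.7, 6.5]
grip_width: 0.461
gripper_force: 12.4
```

```bash
python3 -c "
from h import *
st()"
```

```text
t 8.65 pos [0.4893 0.0486 0.2668] yaw_y -80.85 zax [ 0.  0. -1.] q [ 0.52  0.52 -0.82  2.04  0.54  0.8  -2.04] F [-0.3  0.7  6.5] T [ 0.01 -0.04 -0.02] w 0.461 12.4
```

play_rows --pt "0 0 0 -0.1 3.9" --pt "0 0 0 -0.2 3.9" --pt "0 0 0 -0.3 3.9" --pt "0 0 0 -0.4 3.9" --pt "0 0 0 -0.5 3.9" --pt "0 0 0 -0.6 3.9" --pt "0 0 0 -0.7 3.9" --pt "0 0 0 -0.8 3.9" --pt "0 0 0 -0.8 3.9" --pt "0 0 0 -0.8 3.9"

```text
time_s: 9.9
ee_pos: [0.4893, 0.0487, 0.2668]
orientation: [3.121, 0.359, 0.0]
ft_force: [-0.1, -0.4, 5.1]
grip_width: 0.458
gripper_force: 12.4
```

```bash
python3 -c "
from h import *
st()"
```

```text
t 9.9 pos [0.4893 0.0487 0.2668] yaw_y -76.88 zax [ 0.  0. -1.] q [ 0.53  0.53 -0.84  2.04  0.55  0.81 -1.98] F [-0.1 -0.4  5.1] T [-0.02 -0.02 -0.01] w 0.458 12.4
```

play_rows --pt "0 0 0 -0.1 3.9" --pt "0 0 0 -0.2 3.9" --pt "0 0 0 -0.3 3.9" --pt "0 0 0 -0.4 3.9" --pt "0 0 0 -0.5 3.9" --pt "0 0 0 -0.6 3.9" --pt "0 0 0 -0.7 3.9" --pt "0 0 0 -0.7 3.9" --pt "0 0 0 -0.7 3.9" --pt "0 0 0 -0.7 3.9"

```text
time_s: 11.15
ee_pos: [0.4893, 0.0487, 0.2668]
orientation: [-3.109, -0.454, -0.0]
ft_force: [-0.3, 0.4, 5.7]
grip_width: 0.462
gripper_force: 12.4
```

```bash
python3 -c "
from h import *
st()"
```

```text
t 11.15 pos [0.4893 0.0487 0.2668] yaw_y -73.38 zax [ 0.  0. -1.] q [ 0.54  0.54 -0.85  2.04  0.56  0.81 -1.93] F [-0.3  0.4  5.7] T [ 0.03 -0.03  0.06] w 0.462 12.4
```

play_rows --pt "0 0 0 -0.1 3.9" --pt "0 0 0 -0.2 3.9" --pt "0 0 0 -0.3 3.9" --pt "0 0 0 -0.4 3.9" --pt "0 0 0 -0.5 3.9" --pt "0 0 0 -0.6 3.9" --pt "0 0 0 -0.7 3.9" --pt "0 0 0 -0.7 3.9" --pt "0 0 0 -0.7 3.9" --pt "0 0 0 -0.7 3.9"

```text
time_s: 12.4
ee_pos: [0.4893, 0.0487, 0.2668]
orientation: [3.093, 0.549, 0.0]
ft_force: [0.1, 0.2, 4.9]
grip_width: 0.459
gripper_force: 12.4
```

```bash
python3 -c "
from h import *
st()"
```

```text
t 12.4 pos [0.4893 0.0487 0.2668] yaw_y -69.88 zax [ 0.  0. -1.] q [ 0.55  0.54 -0.87  2.04  0.57  0.82 -1.87] F [0.1 0.2 4.9] T [-0.01 -0.04 -0.03] w 0.459 12.4
```

play_rows --pt "0 0 0 -0.1 3.9" --pt "0 0 0 -0.2 3.9" --pt "0 0 0 -0.3 3.9" --pt "0 0 0 -0.4 3.9" --pt "0 0 0 -0.5 3.9" --pt "0 0 0 -0.6 3.9" --pt "0 0 0 -0.7 3.9" --pt "0 0 0 -0.7 3.9" --pt "0 0 0 -0.7 3.9" --pt "0 0 0 -0.7 3.9"

```text
time_s: 13.65
ee_pos: [0.4893, 0.0487, 0.2668]
orientation: [3.075, 0.643, 0.0]
ft_force: [0.8, 0.7, 5.8]
grip_width: 0.465
gripper_force: 12.4
```

```bash
python3 -c "
from h import *
st()"
```

```text
t 13.65 pos [0.4893 0.0487 0.2668] yaw_y -66.38 zax [ 0.  0. -1.] q [ 0.56  0.55 -0.88  2.04  0.58  0.82 -1.82] F [0.8 0.7 5.8] T [ 0.    0.03 -0.05] w 0.465 12.4
```

play_rows --pt "0 0 0 -0.1 3.9" --pt "0 0 0 -0.2 3.9" --pt "0 0 0 -0.3 3.9" --pt "0 0 0 -0.4 3.9" --pt "0 0 0 -0.5 3.9" --pt "0 0 0 -0.6 3.9" --pt "0 0 0 -0.7 3.9" --pt "0 0 0 -0.7 3.9" --pt "0 0 0 -0.7 3.9" --pt "0 0 0 -0.7 3.9"

```text
time_s: 14.9
ee_pos: [0.4893, 0.0487, 0.2668]
orientation: [-3.054, -0.737, -0.0]
ft_force: [-0.3, 0.3, 4.9]
grip_width: 0.46
gripper_force: 12.4
```

```bash
python3 -c "
from h import *
st()"
```

```text
t 14.9 pos [0.4893 0.0487 0.2668] yaw_y -62.88 zax [ 0.  0. -1.] q [ 0.57  0.55 -0.9   2.04  0.59  0.83 -1.77] F [-0.3  0.3  4.9] T [-0.04  0.01 -0.01] w 0.46 12.4
```

play_rows --pt "0 0 0 -0.1 3.9" --pt "0 0 0 -0.2 3.9" --pt "0 0 0 -0.3 3.9" --pt "0 0 0 -0.4 3.9" --pt "0 0 0 -0.5 3.9" --pt "0 0 0 -0.6 3.9" --pt "0 0 0 -0.7 3.9" --pt "0 0 0 -0.7 3.9" --pt "0 0 0 -0.7 3.9" --pt "0 0 0 -0.7 3.9"

```text
time_s: 16.15
ee_pos: [0.4892, 0.0489, 0.2668]
orientation: [-3.03, -0.829, 0.0]
ft_force: [-1.6, 0.6, 6.6]
grip_width: 0.46
gripper_force: 12.5
```

```bash
python3 -c "
from h import *
st()"
```

```text
t 16.15 pos [0.4892 0.0489 0.2668] yaw_y -59.4 zax [-0.  0. -1.] q [ 0.58  0.56 -0.91  2.04  0.6   0.83 -1.72] F [-1.6  0.6  6.6] T [ 0.17  0.11 -0.18] w 0.46 12.5
```

A moment of -0.18 N m shows the stop has been reached. I'll ease back about 2.5° and then lift slowly.

play_rows --pt "0 0 0 0.2 3.9" --pt "0 0 0 0.4 3.9" --pt "0 0 0 0.5 3.9" --pt "0 0 0 0.5 3.9" --pt "0 0 -0.1 0.5 3.9" --pt "0 0 -0.2 0.5 3.9" --pt "0 0 -0.3 0.5 3.9" --pt "0 0 -0.3 0.5 3.9" --pt "0 0 -0.3 0.5 3.9" --pt "0 0 -0.3 0.5 3.9"

```text
time_s: 17.4
ee_pos: [0.4891, 0.0487, 0.2697]
orientation: [-3.047, -0.762, 0.0]
ft_force: [-1.7, 1.5, -1.6]
grip_width: 0.459
gripper_force: 11.0
```

```bash
python3 -c "
from h import *
st()"
```

```text
t 17.4 pos [0.4891 0.0487 0.2697] yaw_y -61.91 zax [-0.  0. -1.] q [ 0.58  0.55 -0.9   2.04  0.59  0.83 -1.75] F [-1.7  1.5 -1.6] T [ 0.34  0.21 -0.1 ] w 0.459 11.0
```

play_rows --pt "0 0 0 0.15 3.9" --pt "0 0 -0.15 0.15 3.9" --pt "0 0 -0.3 0.15 3.9" --pt "0 0 -0.45 0.15 3.9" --pt "0 0 -0.6 0.15 3.9" --pt "0 0 -0.75 0.15 3.9" --pt "0 0 -0.9 0.15 3.9" --pt "0 0 -1.0 0.15 3.9" --pt "0 0 -1.0 0.15 3.9" --pt "0 0 -1.0 0.15 3.9"

```text
time_s: 18.65
ee_pos: [0.4894, 0.0484, 0.2798]
orientation: [3.052, 0.742, 0.0]
ft_force: [0.3, -0.0, -1.4]
grip_width: 0.459
gripper_force: 11.1
```

```bash
python3 -c "
from h import *
st()"
```

```text
t 18.65 pos [0.4894 0.0484 0.2798] yaw_y -62.67 zax [ 0. -0. -1.] q [ 0.59  0.54 -0.92  2.03  0.57  0.85 -1.75] F [ 0.3 -0.  -1.4] T [-0.03 -0.03 -0.  ] w 0.459 11.1
```

play_rows --pt "0 0 -0.5 0 3.9" --pt "0 0 -1.5 0 3.9" --pt "0 0 -2.5 0 3.9" --pt "0 0 -3.5 0 3.9" --pt "0 0 -4.5 0 3.9" --pt "0 0 -5.5 0 3.9" --pt "0 0 -6.5 0 3.9" --pt "0 0 -7 0 3.9" --pt "0 0 -7 0 3.9" --pt "0 0 -7 0 3.9"

```text
time_s: 19.9
ee_pos: [0.4891, 0.0485, 0.3494]
orientation: [-3.053, -0.742, 0.001]
ft_force: [-0.0, -0.1, -1.5]
grip_width: 0.459
gripper_force: 11.0
```

```bash
python3 -c "
from h import *
st(.5418,-.2551,.35,-61)
f=vision.grab_frame('wrist');save('w2',f['img'])"
```

```text
t 19.9 pos [0.4891 0.0485 0.3494] yaw_y -62.67 zax [-0.001 -0.    -1.   ] q [ 0.68  0.43 -1.01  1.98  0.45  0.97 -1.65] F [-0.  -0.1 -1.5] T [ 0.03 -0.02  0.01] w 0.459 11.0
shift cm [-9.26 29.39 -0.06] turn -0.33
```

View pics/w2.png

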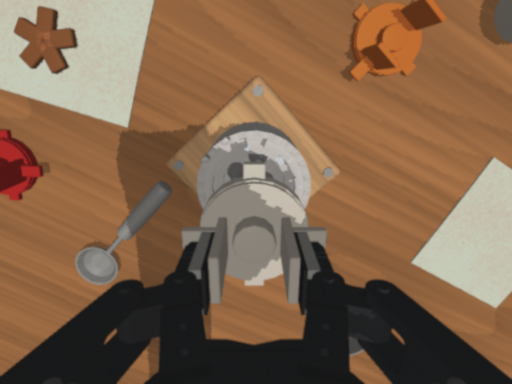

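The lid hangs level between the fingers, its hub at (254,235), and is clear of the tub behind it. Next I'll carry it over to the empty napkin.

play_rows --pt "-0.6 2 0 0 3.9" --pt "-1.8 5.8 0 0 3.9" --pt "-3.2 10 0 0 3.9" --pt "-4.6 14.5 0 0 3.9" --pt "-6 19 0 0 3.9" --pt "-7.4 23.5 0 0 3.9" --pt "-8.6 27.3 0 0 3.9" --pt "-9.3 29.4 0 0 3.9" --pt "-9.3 29.4 0 0 3.9" --pt "-9.3 29.4 0 0 3.9"

```text
time_s: 21.2
ee_pos: [0.5418, -0.253, 0.3496]
orientation: [-3.05, -0.746, -0.0]
ft_force: [0.1, 0.4, -0.9]
grip_width: 0.46
gripper_force: 11.1
```

play_rows --pt "0 0 1 0 3.9" --pt "0 0 3 0 3.9" --pt "0 0 5 0 3.9" --pt "0 0 7 0 3.9" --pt "0 0 9 0 3.9" --pt "0 0 11 0 3.9" --pt "0 0 12 0 3.9" --pt "0 0 13 0 3.9" --pt "0 0 13.3 0 3.9" --pt "0 0 13.3 0 3.9"

```text
time_s: 22.45
ee_pos: [0.5418, -0.2552, 0.2169]
orientation: [3.052, 0.742, 0.001]
ft_force: [-0.3, -0.2, -0.8]
grip_width: 0.457
gripper_force: 11.1
```

```bash
python3 -c "
from h import *
st(.5418,-.2551,.2038,-61)
f=vision.grab_frame('scene');P=cloud(f);save('s2',cv2.resize(f['img'][90:230,110:300],None,fx=4,fy=4,interpolation=cv2.INTER_CUBIC))"
```

```text
t 22.45 pos [ 0.5418 -0.2552  0.2169] yaw_y -62.66 zax [ 0. -0. -1.] q [ 0.96  0.76 -0.78  1.8   0.69  0.87 -1.23] F [-0.3 -0.2 -0.8] T [-0.01  0.01  0.03] w 0.457 11.1
shift cm [ 0.   -0.01  1.31] turn -0.33
```

View pics/s2.png

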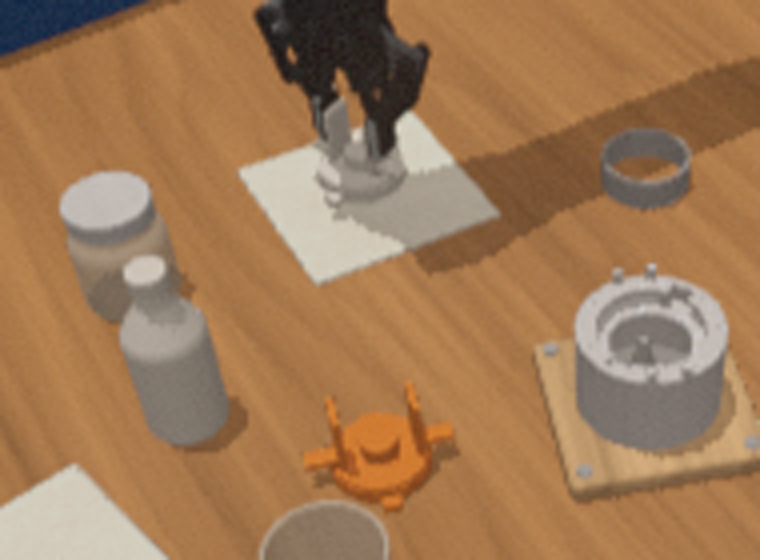

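The tub at (650,340) is open. The lid, at (365,170), hangs just above the napkin. I'll lower it gently.

play_rows --pt "0 0 0.1 0 3.9" --pt "0 0 0.2 0 3.9" --pt "0 0 0.3 0 3.9" --pt "0 0 0.4 0 3.9" --pt "0 0 0.5 0 3.9" --pt "0 0 0.6 0 3.9" --pt "0 0 0.7 0 3.9" --pt "0 0 0.8 0 3.9" --pt "0 0 0.9 0 3.9" --pt "0 0 0.9 0 3.9"

```text
time_s: 23.75
ee_pos: [0.5416, -0.2552, 0.2076]
orientation: [-3.052, -0.743, 0.0]
ft_force: [0.0, 0.3, -1.4]
grip_width: 0.457
gripper_force: 11.1
```

play_rows --pt "0 0 0.05 0 3.9" --pt "0 0 0.1 0 3.9" --pt "0 0 0.15 0 3.9" --pt "0 0 0.2 0 3.9" --pt "0 0 0.2 0 3.9" --pt "0 0 0.25 0 3.9" --pt "0 0 0.25 0 3.9" --pt "0 0 0.3 0 3.9" --pt "0 0 0.3 0 3.9" --pt "0 0 0.3 0 3.9"

```text
time_s: 25.0
ee_pos: [0.5417, -0.2552, 0.2047]
orientation: [-3.053, -0.743, -0.0]
ft_force: [-0.7, -0.7, -2.0]
grip_width: 0.458
gripper_force: 11.1
```

play_rows --pt "0 0 0.05 0 3.9" --pt "0 0 0.05 0 3.9" --pt "0 0 0.1 0 3.9" --pt "0 0 0.1 0 3.9" --pt "0 0 0.15 0 3.9" --pt "0 0 0.15 0 3.9" --pt "0 0 0.2 0 3.9" --pt "0 0 0.2 0 3.9" --pt "0 0 0.2 0 3.9" --pt "0 0 0.2 0 3.9"

```text
time_s: 26.25
ee_pos: [0.5419, -0.2551, 0.2038]
orientation: [3.052, 0.742, 0.0]
ft_force: [-2.5, 0.7, 8.8]
grip_width: 0.456
gripper_force: 13.3
```

play_rows --pt "0 0 -0.05 0 3.9" --pt "0 0 -0.05 0 4.1" --pt "0 0 -0.05 0 4.4" --pt "0 0 -0.05 0 4.7" --pt "0 0 -0.05 0 5.0" --pt "0 0 -0.05 0 5.3" --pt "0 0 -0.05 0 5.7" --pt "0 0 -0.05 0 6.3" --pt "0 0 -0.05 0 7" --pt "0 0 -0.05 0 7.5"

```text
time_s: 27.5
ee_pos: [0.5417, -0.2552, 0.2033]
orientation: [3.052, 0.742, 0.0]
ft_force: [0.5, -0.8, -0.6]
grip_width: 0.876
gripper_force: 0.0
```

play_rows --pt "0 0 -0.5 0 7.8" --pt "0 0 -1.5 0 7.8" --pt "0 0 -3 0 7.8" --pt "0 0 -5 0 7.8" --pt "0 0 -7 0 7.8" --pt "0 0 -9 0 7.8" --pt "0 0 -11 0 7.8" --pt "0 0 -12 0 7.8" --pt "0 0 -12 0 7.8" --pt "0 0 -12 0 7.8"

```text
time_s: 28.75
ee_pos: [0.5413, -0.2553, 0.3225]
orientation: [-3.052, -0.742, 0.002]
ft_force: [0.3, -0.1, -0.7]
grip_width: 0.913
gripper_force: 0.0
```

Run:
```python
from h import *
st()
f=vision.grab_frame("wrist");P=cloud(f);save("w3",f["img"])
x,y,z=P[...,0],P[...,1],P[...,2]
n=np.hypot(x-.5418,y+.2551)<.07
for lo,hi,nm in [(.05,.075,"tabs"),(.008,.018,"plug")]:
    m=n&(z>lo)&(z<hi); r=cv2.minAreaRect((P[m][:,:2]*1000).astype(np.float32)); print(nm,m.sum(),np.round(r[0],1),np.round(r[1],1),np.median(z[m]))
```

```text
t 28.75 pos [ 0.5413 -0.2553  0.3225] yaw_y -62.67 zax [-0.001  0.    -1.   ] q [ 1.04  0.63 -0.88  1.75  0.56  1.04 -1.14] F [ 0.3 -0.1 -0.7] T [ 0.02  0.03 -0.02] w 0.913 0.0
tabs 435 [ 541.9 -254.9] [23.7 54. ] 0.05978484372776738
plug 2588 [ 544.1 -252. ] [68.4 67.3] 0.015535418060802886
```

View pics/w3.png

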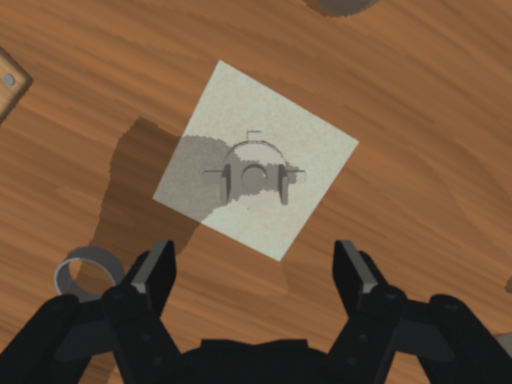

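The lid stands flat and upright in the middle of the napkin, at (255,180). Its tab tops measure 60 mm above the table, as they should, and the hand is clear.

```bash
python3 -c "
from h import *
print(arm.sign_off())"
```

```text
the job is handed in; nothing more can be done
None
```

The tub is open and its lid stands right way up, within about 1 mm of the middle of the empty napkin, let go and at rest; I handed the job in at about 29 s, but the sign-off gave no verdict.

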